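# Load three bench nests with the turned parts of a gearbox rebuild

### The arm

A 6-joint arm with a two-finger parallel gripper is mounted at the origin on a cart in front of the work surface, level with it; the furniture and walls round the work are solid. World frame = base frame: x ahead of the robot, y to its left, z up, the work surface at z = 0. Lengths are in mm, angles in degrees, forces in N, time in s.
With the tool pointing down it reaches from about 300 to 850 mm from the base axis. Payload 4.2 kg.
Tool frame: the origin (TCP) lies midway between the tips of the shut fingers; the grasp point (between the pads) lies 19 mm behind it (env.grasp_offset is the distance from the TCP to the grasp point, in mm); z points along the fingers, y is the line along which they close (so a half turn about z gives the same grasp; the last joint's range is limited). The gripper opens to 91 mm and grips with 3 to 60 N. Pads are 32 mm wide; open, the fingers measure 118 mm over their backs; the gripper's body (76 mm by 178 mm) begins 60 mm behind the grasp point.
Start: joints at [-71.104, 18.312, 89.639, -0, 72.044, -1.146], TCP at [197.062, -540.194, 213.976] pointing down, gripper open.
Joint ranges: [-177.97, 177.97], [-48.28, 115.42], [12.27, 149.76], [-77.06, 257.06], [2.81, 150.46], [-146.56, 146.56]. Speed limits (degrees/s): [147.25, 147.25, 180, 180, 180, 180].

### API

Orientations are given as [roll, pitch, yaw] about the fixed x, y, z axes, in that order (R = Rz(yaw) Ry(pitch) Rx(roll)).
In Python, from workcell import env, optics gives the robot as it stands. The module is installed in compiled form; this text tells all that it offers.
- The arm moves only by the tool send_rows, never from a script. Its argument "targets" is a list that holds one entry, the list of rows, each a list of 7 numbers: the turn, a rotation vector about the world's x, y, z scaled (see below), then the shift along the world's x, y, z scaled (see below), then the closure, from -1 (fully open) to 1 (shut). In form: [[[rx, ry, rz, x, y, z, gripper], ...]]. A call has 1 to 12 rows; each row shifts and turns the commanded pose from where the row before left it; what a row does not reach is not made up. The controller multiplies each number of a shift by 0.2 m and each number of a turn by pi/2 rad. A row lasts 1/10 s, in which the tool goes at most 50 mm and 8.59 degrees, less where a joint would pass 70% of its speed; a pose out of reach is approached as far as the arm can. A call with a number of a shift or a turn outside -1 to 1 is refused whole. A call with a gripper value outside its range is refused whole. The fingers move at their own pace and stop on an object; "grip_force" is the grip in N (left out, the last holds). Time passes only in rows, so rows that do not move let the fingers close. It gives the time, the measured TCP pose, the force, the opening and the grip force at its end, in the units of the state.
- env.state(): the state, without advancing time (a new reading comes with each control period).
- optics.grab_frame(name): name is "side" or "top" or "wrist"; returns (picture, depth): 384x512x3 uint8, red, green, blue; 384x512 float32, mm along the optical axis (not along the pixel's ray), 0 where there is no reading.
- optics.camera_info(name): a dict with "camera_matrix" (3x3 intrinsics, pixels), "R" (3x3) and "t" (3): a world point X has camera coordinates R X + t; the wrist camera has in their place "mount" (4x4, takes a point from camera to tool coordinates, whose origin is the TCP and whose axes are the flange's). Camera axes: x right, y down, z forward; pixel columns grow to the right and rows downward; lengths in mm; the calibration is good to about 2 mm. A picture is of the moment at which its call begins: read the wrist's pose just before it. camera_info takes no time and is no camera call.
- env.job_done(): hands the job in; it is judged then, once.
Trained networks look in the newest picture that a camera, given by its name, has taken for a name from the list of things; names that differ only in an ending like _2 or _b are one class to them, and where a whole thing is asked for, a point or a joint stands for the part that bears it (a point fixed in the world has none). Each returns a list of dicts, best first, with "conf" (0 to 1); they miss things now and then, are a little off and sometimes report something else, mostly with a low value. They report only what shows in the picture. A call takes as long as a camera call.
- optics.silhouettes(camera, name): "mask" (384x512 bool, what is visible of it) and "at" ([column, row] in pixels, amid what is visible of it).
- optics.place_of(camera, name): "at" ([column, row] in pixels: a listed point, or the origin of a listed thing).
The state is a dict: "time_s": time; "qpos": joint angles; "qvel": joint speeds; "effort": joint torques, N m; "ee_pos": TCP position; "ee_rot": TCP orientation; "force": force on the tool from outside, world axes, zero at the start; "torque": the same for the moment, N m; "gripper_width": finger opening in mm; "gripper_force": force on a finger pad.
Only numpy, scipy, OpenCV 4.12 (cv2) and the standard library are available. Lean on these libraries where they do the work, as an engineer would, in place of code of your own. Each camera call takes 0.05 s, during which the arm holds its last target. There are 200 camera calls.

### The job

Load the three steel nests for the press. In the tall two-jawed nest first put the smallest gear down into its lower bore, then lay the largest gear in the counterbore above it; seat the flanged cup, open end up, in the low round collar, and the three-spoked piston flat on the pin plate with the three pins standing in its windows. Every part must be let go, fully down and level in its nest; the middle-sized gear belongs to another job, so leave it where it lies.

Things in the scene. Friction and masses are not known exactly. Their poses are not given: they have to be found in the camera images.
- small_gear: Smallest and thickest of three plain steel gears: 48 mm across the teeth, 24 mm high (solid to 22 mm), lying flat, 0.16 kg. Its hub hole is only for looks. Origin: centre of the underside; z up. Goes into the lower bore of cluster_nest.
- large_gear: Largest and thinnest of the three gears: 68 mm across the teeth, 14 mm high (solid to 12 mm), lying flat, 0.16 kg. Origin: centre of the underside; z up. Goes on the ledge of cluster_nest's counterbore, above the small gear.
- middle_gear: The gear of middle size, 60 mm across the teeth, 20 mm high, lying flat and loose: a spare for another job, which must stay where it lies. Origin: centre of the underside.
- drum_cup: Turned pale metal cup, open at the top, 34 mm high, 0.18 kg: round body 62 mm across with a flange 70 mm across, 14 to 20 mm above its foot. Hold it round the 62 mm body above the flange, since the part below goes into the nest. Origin: centre of the underside; z up. Goes into collar_nest.
- piston: Flat pale metal piston like a three-spoked wheel: 68 mm across, 10 mm high, lying flat, 0.15 kg; hub 24 mm across, rim 9 mm wide. Origin: centre of the underside; z up. From its x axis the spokes (8 mm wide) point to 60, 180 and 300 degrees, the open windows to 0, 120 and 240 degrees. Goes onto pin_nest.
- cluster_nest: Fixed nest: dark foot plate 116 mm across, 8 mm thick, and two bright jaws (110 mm across, top at z 41 mm) facing each other along its x axis. Bore 53 mm across from the plate up to z 32.5 mm (2 mm bevel); there a ledge is the floor of a counterbore 73 mm across (3 mm bevel). Gaps 35 mm wide along its y axis, down to the plate, for fingers closing along y. Origin: centre of underside.
- collar_nest: Fixed low steel collar: round foot 104 mm across, collar 89 mm across with its top 14 mm above the bench and a round bore 67 mm across (2.5 mm bevel at the mouth) whose floor is 4 mm above the bench. Origin: centre of the underside on the bench; z up; its yaw does not matter.
- pin_nest: Fixed dark plate 100 mm across, 6 mm thick; on it a boss 62 mm across, its flat top 12 mm above the bench; on the boss three pins, 8 mm thick with tapered tips, ending 26 mm above the bench, 18.5 mm from the centre at 0, 120 and 240 degrees from its x axis. The piston's windows go over the pins (within about 30 degrees). Origin: centre of the underside on the bench; z up.
- clutch_drum: An obstacle: the large fixed pale clutch drum that stands at the back right of the work, 165 mm across and 192 mm high. Carry things round the front of it or above it; the wide gripper must not strike it. Origin: centre of the underside.

How it is judged:
By the outcome, as a careful person would: the job done as asked, in the order asked, and still so for the second after the job is handed in, with the robot touching nothing.
It also fails if it takes over 112 s, if anything falls off the work surface, if the arm or the gripper's body presses on something with over 40 N, if the wrist force passes 120 N, or if a joint passes its speed limit or range.

## Working session

There is one attempt and no reset: what is moved stays moved. The work goes in short steps, Python scripts to look and compute and a tool call to move; the robot and the scene stay as the last step left them, time stands still between calls to the robot, and variables do not carry over. Pictures are saved under pics/ and viewed, at most 14 in all, crops included, and the job is handed in when it is done.

Besides the shell and the picture viewer there is one more tool, called after "Emit:" by a JSON object that holds its "name" and its "arguments", one argument or row to a line. send_rows: Moves the arm, as the interface text tells. Its arguments: {"type":"object","properties":{"targets":{"type":"array"},"grip_force":{"type":"number"}},"required":["targets"]}

```bash
mkdir -p pics
cat > h.py <<'E'
import numpy as np, cv2
from workcell import env, optics
from scipy.spatial.transform import Rotation as Ro
def cam(name, st=None):
    ci=optics.camera_info(name); K=np.array(ci["camera_matrix"])
    if "R" in ci: R=np.array(ci["R"]);t=np.array(ci["t"]); return K,R.T,-R.T@t
    M=np.array(ci["mount"]); st=st or env.state()
    Rt=Ro.from_euler('xyz',st["ee_rot"],degrees=True).as_matrix()
    return K,Rt@M[:3,:3],Rt@M[:3,3]+np.array(st["ee_pos"])
def cloud(c,d):
    K,R,o=c; v,u=np.mgrid[:d.shape[0],:d.shape[1]]
    P=np.stack([(u-K[0,2])/K[0,0]*d,(v-K[1,2])/K[1,1]*d,d],-1)
    return P@R.T+o
def onplane(c,uv,z):
    K,R,o=c; r=R@np.array([(uv[0]-K[0,2])/K[0,0],(uv[1]-K[1,2])/K[1,1],1]); return o+r*(z-o[2])/r[2]
def save(n,im): cv2.imwrite(f"pics/{n}.png",im[:,:,::-1])
E
python3 - <<'E'
from h import *
print(env.state())
c=cam("top"); im,d=optics.grab_frame("top"); save("top0",im); P=cloud(c,d); np.save("top0.npy",P)
print(c)
for n in ["small_gear","large_gear","middle_gear","drum_cup","piston","cluster_nest","collar_nest","pin_nest","clutch_drum"]:
    for s in optics.silhouettes("top",n)[:2]:
        m=s["mask"]&(d>0); q=P[m]; zt=np.percentile(q[:,2],90); q=q[np.abs(q[:,2]-zt)<4]
        print(n,round(s["conf"],2),np.round(s["at"]),m.sum(),"ztop %.1f"%zt,q[:,:2].min(0).round(),q[:,:2].max(0).round(), ((q[:,:2].min(0)+q[:,:2].max(0))/2).round(1))
    print("   place",[(round(p["conf"],2),np.round(p["at"],1)) for p in optics.place_of("top",n)[:2]])
E
```

```text
{'time_s': 0.0, 'qpos': array([-7.11034904e+01,  1.83537324e+01,  8.97062556e+01, -2.55889049e-03,
        7.20430488e+01, -1.14716120e+00]), 'qvel': array([-0.06541083, -0.06989603, -0.05855404, -0.02790615, -0.06261335,
        0.03910344]), 'effort': array([ 1.34642014e-03, -4.12455368e+01, -2.31969130e+01,  7.26241199e-02,
        4.56223497e-02, -1.62880160e-04]), 'ee_pos': array([ 196.88758705, -539.71075856,  213.10032996]), 'ee_rot': array([-1.79896935e+02,  3.69494970e-04,  2.00444622e+01]), 'force': array([-0.53345341, -0.46322083, -0.50335561]), 'torque': array([ 0.02720662, -0.04131606,  0.07531706]), 'gripper_force': 0.0, 'gripper_width': 91.2728778488368}
(array([[367.75069203,   0.        , 260.43213248],
       [  0.        , 367.75069203, 191.7136191 ],
       [  0.        ,   0.        ,   1.        ]]), array([[ 0.00945764, -0.9844343 ,  0.17549831],
       [-0.99991936, -0.01079792, -0.00668368],
       [ 0.00847466, -0.17542095, -0.98445704]]), array([ 384.09767374,   69.60380196, 1119.41125885]))
small_gear 0.53 [180. 186.] 159 ztop 25.2 [585. 298.] [626. 338.] 
[... 458 characters left out ...]
 ]
drum_cup 0.62 [323. 223.] 382 ztop 14.5 [ 448. -167.] [ 512. -103.] [ 480.3 -135.2]
   place [(0.59, array([134.1, 204.9]))]
piston 0.53 [258. 179.] 276 ztop 20.9 [582.  39.] [636.  94.] [608.9  66.8]
piston 0.49 [215. 180.] 72 ztop 12.9 [579. 159.] [639. 221.] [609.  189.9]
   place [(0.58, array([219.1, 183.3]))]
cluster_nest 0.63 [394. 237.] 1180 ztop 41.0 [ 397. -388.] [ 505. -285.] [ 451.2 -336.8]
   place [(0.68, array([388.6, 235.7]))]
collar_nest 0.69 [185. 231.] 909 ztop 15.2 [415. 230.] [502. 322.] [458.3 275.8]
   place [(0.7, array([184.8, 231.8]))]
pin_nest 0.71 [260. 238.] 914 ztop 13.8 [400.  23.] [483. 113.] [441.2  68. ]
   place [(0.7, array([261.6, 236.3]))]
   place []
```

View pics/top0.png

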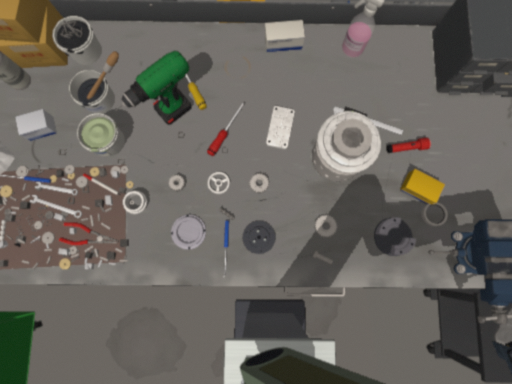

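The top view shows the small gear at (177,182), piston (218,182), middle gear (259,183), large gear (326,225), cup (134,202), collar (188,232), pin nest (259,237), cluster nest (394,237) and drum (348,142). The networks' reports agree, apart from low-confidence duplicates.

Run:
```python
from h import *
P=np.load("top0.npy"); z=P[...,2]
m=(z>150)&(P[...,0]>500)&(P[...,1]<-50)&(P[...,1]>-330); q=P[m]; print("drum",q[:,:2].min(0),q[:,:2].max(0),q[:,2].max())
m=(z>36)&(np.hypot(P[...,0]-451,P[...,1]+337)<60); q=P[m][:,:2]-[451.2,-336.8]
a=np.arctan2(q[:,1],q[:,0]); print("nest yaw",np.degrees(np.angle(np.exp(2j*a).mean()))/2)
ci=optics.camera_info("wrist"); print(ci); print(env.grasp_offset)
```

```text
drum [ 612.24167241 -264.56055659] [1095.14375111  -90.47052712] 246.73239895868232
nest yaw 34.0668852533521
{'camera_matrix': array([[282.49802328,   0.        , 255.98492239],
       [  0.        , 282.49802328, 186.10992498],
       [  0.        ,   0.        ,   1.        ]]), 'mount': array([[ 1.03367954e-03, -9.67155959e-01, -2.54181592e-01,
         7.15235016e+01],
       [ 9.99998957e-01,  1.25612747e-03, -7.12847483e-04,
        -2.35891225e-01],
       [ 1.00871917e-03, -2.54180590e-01,  9.67156249e-01,
        -1.70271136e+02],
       [ 0.00000000e+00,  0.00000000e+00,  0.00000000e+00,
         1.00000000e+00]])}
18.8
```

Emit:
{"name": "send_rows", "arguments": {
  "targets": [
    [[0,0,0,0.2,0.12,0,-1],[0,0,0,0.2,0.12,0,-1],[0,0,0,0.2,0.12,0,-1],[0,0,0,0.2,0.12,0,-1],[0,0,0,0.1,0.12,0,-1],[0,0,0,0.1,0.12,0,-1],[0,0,0,0,0,0,-1]]
  ]
}}

```text
time_s: 1.65
ee_pos: [399.2, -393.5, 214.0]
ee_rot: [-180.0, -0.1, 20.3]
force: [-0.7, -0.4, -0.3]
gripper_width: 91.3
gripper_force: 0.0
```

```bash
cat >> h.py <<'E'
def circ(q):
    A=np.c_[2*q,np.ones(len(q))]; s=np.linalg.lstsq(A,(q**2).sum(1),rcond=None)[0]
    return s[:2],np.sqrt(s[2]+s[:2]@s[:2])
def look(tag):
    st=env.state(); c=cam("wrist",st); im,d=optics.grab_frame("wrist"); save(tag,im); P=cloud(c,d); P[d<=0]=np.nan
    np.savez(tag+".npz",P=P,im=im,pose=np.r_[st["ee_pos"],st["ee_rot"]]); return st,c,im,d,P
def enc(q):
    (x,y),r=cv2.minEnclosingCircle(np.float32(q)); return np.round([x,y,r],1)
E
python3 - <<'E'
from h import *
st,c,im,d,P=look("nest0")
print(st["ee_pos"],st["ee_rot"])
z=P[...,2]; D=np.hypot(P[...,0]-451,P[...,1]+337)
for lo,hi in [(38,45),(29,36),(5,12)]:
    m=(z>lo)&(z<hi)&(D<70); q=P[m]; print(lo,m.sum(),np.median(q[:,2]),enc(q[:,:2]))
m=(z>38)&(z<45)&(D<70); q=P[m][:,:2]; ctr=enc(q)[:2]; q=q-ctr
a=np.arctan2(q[:,1],q[:,0]); print("yaw",np.degrees(np.angle(np.exp(2j*a).mean()))/2)
E
```

```text
[ 399.17202184 -393.53632862  213.99021858] [-1.79953062e+02 -6.56505018e-02  2.02801664e+01]
38 2033 40.51795064045558 [ 449.6 -341.    55. ]
29 802 32.04762827054361 [ 455.1 -351.1   46. ]
5 3649 7.607997655282816 [ 449.6 -340.8   58. ]
yaw 33.90515116498498
```

View pics/nest0.png

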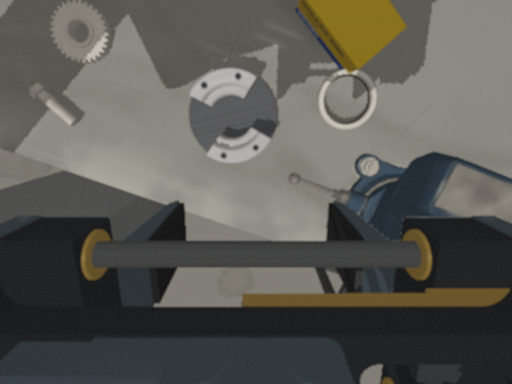

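The nest ring is at about (233,115), and its radii of 55 and 58 mm match the listed sizes. Next I take a second look with the wrist turned about 85° to cancel the camera-mount bias.

Emit:
{"name": "send_rows", "arguments": {
  "targets": [
    [[0,0,-0.0945,0.0104,0.058,0,-1],[0,0,-0.0945,0.0104,0.058,0,-1],[0,0,-0.0945,0.0104,0.058,0,-1],[0,0,-0.0945,0.0104,0.058,0,-1],[0,0,-0.0945,0.0104,0.058,0,-1],[0,0,-0.0945,0.0104,0.058,0,-1],[0,0,-0.0945,0.0104,0.058,0,-1],[0,0,-0.0945,0.0104,0.058,0,-1],[0,0,-0.0945,0.0104,0.058,0,-1],[0,0,-0.0945,0.0104,0.058,0,-1],[0,0,0,0,0,0,-1]]
  ]
}}

```text
time_s: 2.8
ee_pos: [417.4, -280.2, 214.1]
ee_rot: [180.0, -0.0, -65.0]
force: [-0.0, 0.6, -0.3]
gripper_width: 91.5
gripper_force: 0.0
```

Run:
```python
from h import *
st,c,im,d,P=look("nest1")
print(st["ee_pos"],st["ee_rot"])
z=P[...,2]; D=np.hypot(P[...,0]-450,P[...,1]+340)
for lo,hi in [(38,45),(5,12)]:
    m=(z>lo)&(z<hi)&(D<70); q=P[m]; print(lo,m.sum(),np.median(q[:,2]),enc(q[:,:2]))
m=(z>38)&(z<45)&(D<70); q=P[m][:,:2]; ctr=enc(q)[:2]; q=q-ctr
a=np.arctan2(q[:,1],q[:,0]); print("yaw",np.degrees(np.angle(np.exp(2j*a).mean()))/2)
# gap-edge angle: local frame, points of top with |y'| near gap
for th in np.arange(31,38,1.):
    t=np.radians(th); yp=-q[:,0]*np.sin(t)+q[:,1]*np.cos(t); xp=q[:,0]*np.cos(t)+q[:,1]*np.sin(t)
    s=[np.sort(np.abs(xp)[(np.sign(xp)==sx)&(np.sign(yp)==sy)&(np.abs(yp)>40)])[:3].round(1) for sx in(1,-1) for sy in (1,-1)]
    print(th,s)
```

```text
[ 417.38454686 -280.23224705  214.11609312] [ 1.79984599e+02 -4.35021506e-03 -6.49873383e+01]
38 2042 40.53742080550472 [ 450.7 -340.8   55. ]
5 3737 7.647453671448773 [ 451.  -340.5   57.8]
yaw 34.015631794605085
31.0 [array([32.8, 34.1, 34.3]), array([], dtype=float64), array([], dtype=float64), array([32.9, 34. , 34.1])]
32.0 [array([34.8, 35. , 35.9]), array([], dtype=float64), array([], dtype=float64), array([34.8, 36. ])]
33.0 [array([35.7]), array([], dtype=float64), array([], dtype=float64), array([35.5, 36.7])]
34.0 [array([36.4]), array([36.9]), array([], dtype=float64), array([], dtype=float64)]
35.0 [array([], dtype=float64), array([36.2]), array([35.6, 37. ]), array([], dtype=float64)]
36.0 [array([], dtype=float64), array([34.5, 35.5, 35.6]), array([34.9, 36.3]), array([], dtype=float64)]
37.0 [array([], dtype=float64), array([33.8, 34.8, 34.9]), array([34.2, 34.4, 35.6]), array([], dtype=float64)]
```

Emit:
{"name": "send_rows", "arguments": {
  "targets": [
    [[0,0,0.0917,0.0092,0.05,0,-1],[0,0,0.0917,0.0092,0.05,0,-1],[0,0,0.0917,0.0092,0.05,0,-1],[0,0,0.0917,0.0092,0.05,0,-1],[0,0,0.0917,0.0092,0.05,0,-1],[0,0,0.0917,0.0092,0.05,0,-1],[0,0,0.0917,0.0092,0.05,0,-1],[0,0,0.0917,0.0092,0.05,0,-1],[0,0,0.0917,0.0092,0.05,0,-1],[0,0,0.0917,0.0092,0.05,0,-1],[0,0,0.0917,0.0092,0.05,0,-1],[0,0,0.0917,0.0092,0.05,0,-1]]
  ]
}}

```text
time_s: 4.05
ee_pos: [440.0, -161.1, 214.0]
ee_rot: [180.0, 0.0, 34.5]
force: [0.1, -0.7, 0.9]
gripper_width: 91.0
gripper_force: 0.0
```

```bash
cat >> h.py <<'E'
O=np.array([-.4,.8])
def meas(P,st,x,y,lo,hi,rad):
    z=P[...,2]; m=(z>lo)&(z<hi)&(np.hypot(P[...,0]-x,P[...,1]-y)<rad); q=P[m]
    y0=np.radians(st["ee_rot"][2]); R=np.array([[np.cos(y0),-np.sin(y0)],[np.sin(y0),np.cos(y0)]])
    e=enc(q[:,:2]); print(m.sum(),"z %.1f"%np.median(q[:,2]),"r",e[2],"ctr",(e[:2]-R@O).round(1)); return m,e[:2]-R@O
E
python3 - <<'E'
from h import *
st,c,im,d,P=look("lg0")
print(st["ee_pos"],st["ee_rot"])
meas(P,st,480,-137,9,18,45)
E
```

```text
[ 440.03167851 -161.09961412  214.02843811] [1.79951840e+02 1.46096164e-02 3.44956424e+01]
1675 z 11.8 r 34.0 ctr [ 480.1 -137.2]
```

Emit:
{"name": "send_rows", "arguments": {
  "targets": [
    [[0,0,0,0,0.22,0,-1],[0,0,0,0,0.22,0,-1],[0,0,0,0,0.22,0,-1],[0,0,0,0,0.22,0,-1],[0,0,0,0,0,0,-1]]
  ]
}}

```text
time_s: 4.6
ee_pos: [440.2, 18.8, 214.1]
ee_rot: [-180.0, -0.1, 34.3]
force: [0.1, -0.2, 0.0]
gripper_width: 91.3
gripper_force: 0.0
```

Run:
```python
from h import *
st,c,im,d,P=look("pin0")
print(st["ee_pos"],st["ee_rot"])
meas(P,st,441,66,9,15,40)
meas(P,st,608,188,6,14,45)
meas(P,st,608,66,15,24,45)
```

```text
[440.15321618  18.80454626 214.13996365] [-1.79966685e+02 -6.65829466e-02  3.43343379e+01]
1620 z 11.7 r 30.8 ctr [444.2  64.5]
0 z nan r 0.0 ctr [ 0.8 -0.4]
1805 z 17.8 r 30.2 ctr [608.9  66. ]
  return _methods._mean(a, axis=axis, dtype=dtype,
  ret = ret.dtype.type(ret / rcount)
```

View pics/pin0.png

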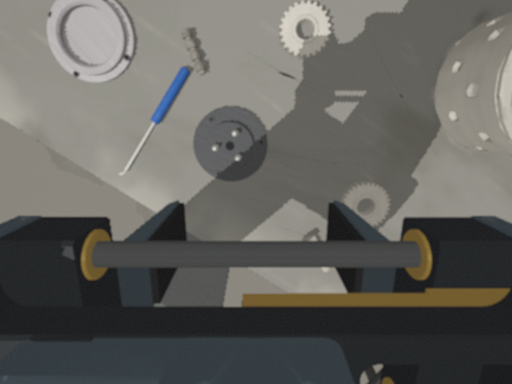

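The pin nest is at (230,143) with its three pins visible; the collar is at (90,38), the middle gear at (306,27) and the large gear at (367,204).

Emit:
{"name": "send_rows", "arguments": {
  "targets": [
    [[0,0,0,0.08,0.217,0,-1],[0,0,0,0.08,0.217,0,-1],[0,0,0,0.08,0.217,0,-1],[0,0,0,0.08,0.217,0,-1],[0,0,0,0.08,0.217,0,-1],[0,0,0,0.08,0.217,0,-1],[0,0,0,0,0,0,-1]]
  ]
}}

```text
time_s: 5.35
ee_pos: [538.9, 278.7, 212.8]
ee_rot: [-180.0, -0.1, 34.1]
force: [-0.2, -1.8, -0.7]
gripper_width: 91.1
gripper_force: 0.0
```

Run:
```python
from h import *
z=np.load("pin0.npz"); P=z["P"]; m=(P[...,2]>17)&(np.hypot(P[...,0]-444,P[...,1]-64.5)<30)
q=P[m][:,:2]-[444.2,64.5]; y=np.radians(34.3); 
R=np.array([[np.cos(y),-np.sin(y)],[np.sin(y),np.cos(y)]]); q=q-R@O
a=np.arctan2(q[:,1],q[:,0]); print(len(q),np.hypot(*q.T).mean(),"pin yaw",np.degrees(np.angle(np.exp(3j*a).mean()))/3)
st,c,im,d,P=look("sg0")
print(st["ee_pos"],st["ee_rot"])
for a in [(607,315,18,27,40),(608,188,6,14,45),(543,437,27,40,45),(458,274,9,17,55)]: meas(P,st,*a)
```

```text
31066 15.814547814926247 pin yaw 43.17268583494399
[538.94370107 278.72012605 212.83899904] [-1.79984554e+02 -1.05716216e-01  3.41326021e+01]
937 z 21.8 r 24.0 ctr [606.4 317.3]
1025 z 9.1 r 34.2 ctr [610.  190.9]
966 z 33.4 r 31.2 ctr [545.2 439.4]
1285 z 13.3 r 45.5 ctr [458.  278.1]
```

View pics/sg0.png

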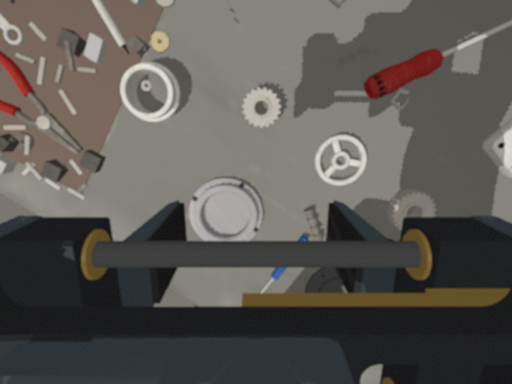

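Emit:
{"name": "send_rows", "arguments": {
  "targets": [
    [[0,0,0,0.0675,0.0386,-0.15,-1],[0,0,0,0.0675,0.0386,-0.15,-1],[0,0,0,0.0675,0.0386,-0.15,-1],[0,0,0,0.0675,0.0386,-0.15,-1],[0,0,0,0.0675,0.0386,-0.15,-1],[0,0,0,0,0,0,-1]]
  ]
}}

```text
time_s: 6.0
ee_pos: [602.8, 310.9, 59.1]
ee_rot: [-180.0, 0.5, 33.9]
force: [-0.7, 0.1, -0.9]
gripper_width: 91.7
gripper_force: 0.0
```

Run:
```python
from h import *
P=np.load("pin0.npz")["P"]; y=np.radians(34.3); 
R=np.array([[np.cos(y),-np.sin(y)],[np.sin(y),np.cos(y)]])
m=(P[...,2]>16)&(P[...,2]<29)&(np.hypot(P[...,0]-444,P[...,1]-64.5)<28)
q=P[m][:,:2]-[444.2,64.5]-R@O
a=np.arctan2(q[:,1],q[:,0]); print(len(q),np.hypot(*q.T).mean(),q.mean(0),"pin yaw",np.degrees(np.angle(np.exp(3j*a).mean()))/3,np.sort(np.degrees(a)).round())
P=np.load("sg0.npz")["P"]
q=P[(P[...,2]>6)&(P[...,2]<13)&(np.hypot(P[...,0]-610,P[...,1]-191)<36)][:,:2]-[610,190.9]-R@O
r=np.hypot(*q.T); q=q[(r>14)&(r<23)]; a=np.arctan2(q[:,1],q[:,0]); w=np.degrees(np.angle(np.exp(3j*a).mean()))/3
print(len(q),"spoke",w,"piston yaw",w-60, "resultant",abs(np.exp(3j*a).mean()))
```

```text
98 18.35153508371766 [ 0.99218822 -0.11444799] pin yaw 10.45332548615502 [-121. -120. -117. -116. -115. -115. -113. -113. -112. -111. -110. -109.
 -109. -108. -107. -107. -107. -106. -106. -105. -105. -104. -103. -102.
 -102. -101. -101. -100. -100.  -99.  -98.  -97.   -1.   -0.    1.    1.
    2.    3.    3.    3.    5.    5.    5.    6.    7.    7.    8.    8.
    9.    9.   10.   11.   11.   12.   13.   13.   14.   14.   15.   16.
   16.   17.   18.   20.   21.   22.  119.  119.  120.  122.  122.  122.
  122.  124.  125.  125.  126.  126.  127.  128.  128.  128.  129.  130.
  132.  132.  132.  132.  133.  135.  136.  136.  136.  137.  138.  140.
  142.  143.]
93 spoke 53.70934798798037 piston yaw -6.290652012019628 resultant 0.9279983119982207
```

Emit:
{"name": "send_rows", "arguments": {
  "grip_force": 30,
  "targets": [
    [[0,0,0,0.018,0.032,-0.09,-1],[0,0,0,0,0,-0.09,-1],[0,0,0,0,0,-0.09,-1],[0,0,0,0,0,0,-1],[0,0,0,0,0,0,1],[0,0,0,0,0,0,1],[0,0,0,0,0,0,1],[0,0,0,0,0,0,1],[0,0,0,0,0,0,1],[0,0,0,0,0,0,1]]
  ]
}}

```text
time_s: 7.0
ee_pos: [607.6, 321.0, 10.5]
ee_rot: [179.9, -0.1, 34.1]
force: [1.0, -1.6, 2.4]
gripper_width: 47.3
gripper_force: 30.0
```

Gripped off-centre by about 3 mm and a bit high; I open, correct and regrip.

Emit:
{"name": "send_rows", "arguments": {
  "targets": [
    [[0,0,0,0,0,0,-1],[0,0,0,0,0,0,-1],[0,0,0,0,0,0,-1],[0,0,0,-0.013,-0.0085,-0.03,-1],[0,0,0,0,0,0,-1],[0,0,0,0,0,0,-1]]
  ]
}}

```text
time_s: 7.6
ee_pos: [604.0, 319.3, 3.5]
ee_rot: [-180.0, 0.1, 34.0]
force: [0.7, 0.2, 0.2]
gripper_width: 90.0
gripper_force: 0.0
```

Run:
```python
from h import *
st,c,im,d,P=look("sg1"); print(st["ee_pos"],st["gripper_width"])
meas(P,st,606,318,15,27,30)
```

```text
[604.03069819 319.32299668   3.5021525 ] 90.03795184046582
2512 z 21.6 r 24.4 ctr [605.  319.4]
```

View pics/sg1.png

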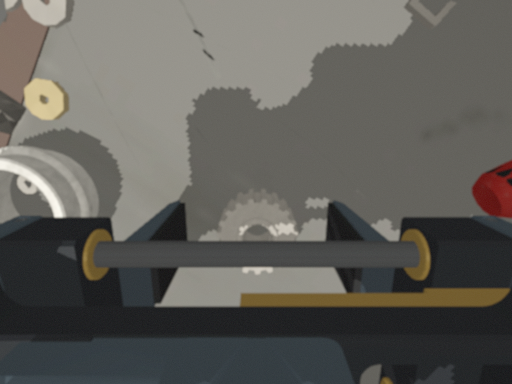

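Emit:
{"name": "send_rows", "arguments": {
  "grip_force": 35,
  "targets": [
    [[0,0,0,0,0,0,1],[0,0,0,0,0,0,1],[0,0,0,0,0,0,1],[0,0,0,0,0,0,1],[0,0,0,0,0,0,1],[0,0,0,0,0,0,1],[0,0,0,0,0,0.1,1],[0,0,0,0,0,0.2,1],[0,0,0,0,0,0.2,1],[0,0,0,-0.05,-0.1,0.1,1],[0,0,0,-0.05,-0.2,0,1],[0,0,0,-0.05,-0.22,0,1]]
  ]
}}

```text
time_s: 8.85
ee_pos: [574.1, 215.3, 124.6]
ee_rot: [180.0, -0.1, 34.2]
force: [0.7, -0.2, -1.0]
gripper_width: 47.0
gripper_force: 35.0
```

Emit:
{"name": "send_rows", "arguments": {
  "targets": [
    [[0,0,0,-0.05,-0.22,0,1],[0,0,0,-0.05,-0.22,0,1],[0,0,0,-0.05,-0.22,0,1],[0,0,0,-0.05,-0.22,0,1],[0,0,0,-0.05,-0.22,0,1],[0,0,0,-0.05,-0.22,0,1],[0,0,0,-0.05,-0.22,0,1],[0,0,0,-0.05,-0.22,0,1],[0,0,0,-0.05,-0.22,0,1],[0,0,0,-0.05,-0.22,0,1],[0,0,0,-0.05,-0.22,0,1],[0,0,0,0,-0.1,0,1]]
  ]
}}

```text
time_s: 10.05
ee_pos: [462.8, -291.7, 123.8]
ee_rot: [180.0, 0.1, 33.9]
force: [0.9, 0.4, -3.2]
gripper_width: 47.1
gripper_force: 35.0
```

Emit:
{"name": "send_rows", "arguments": {
  "targets": [
    [[0,0,0,0,0,0,1],[0,0,0,0,0,0,1]]
  ]
}}

```text
time_s: 10.25
ee_pos: [463.9, -288.2, 123.5]
ee_rot: [-179.9, 0.0, 34.0]
force: [-0.7, 0.3, -3.1]
gripper_width: 46.6
gripper_force: 35.0
```

Emit:
{"name": "send_rows", "arguments": {
  "targets": [
    [[0,0,0,-0.034,-0.133,-0.1,1],[0,0,0,-0.034,-0.133,-0.1,1],[0,0,0,0,0,-0.08,1],[0,0,0,0,0,0,1],[0,0,0,0,0,0,1],[0,0,0,0,0,0,1]]
  ]
}}

```text
time_s: 10.85
ee_pos: [451.7, -341.0, 69.0]
ee_rot: [179.9, -0.0, 34.1]
force: [0.5, 0.0, -1.3]
gripper_width: 47.1
gripper_force: 35.0
```

Run:
```python
from h import *
for i in range(3):
    st,c,im,d,P=look("n%d"%i); print(st["ee_pos"].round(2),st["ee_rot"].round(2))
meas(P,st,450,-341,38,45,62); meas(P,st,450,-341,4,11,62)
z=P[...,2]
m=(z>74)&(z<84)&(np.hypot(P[...,0]-450,P[...,1]+341)<30); print(m.sum(), enc(P[m][:,:2]) if m.sum() else "")
```

```text
[ 451.75 -341.01   69.01] [ 1.7991e+02 -4.0000e-02  3.4120e+01]
[ 451.76 -341.21   69.13] [ 1.7989e+02 -4.0000e-02  3.4110e+01]
[ 451.66 -341.35   69.09] [ 1.7989e+02 -4.0000e-02  3.4090e+01]
3071 z 40.5 r 55.2 ctr [ 450.6 -342. ]
3831 z 7.6 r 57.6 ctr [ 451.  -341.6]
562 [ 455.9 -336.9   26.5]
```

View pics/n2.png

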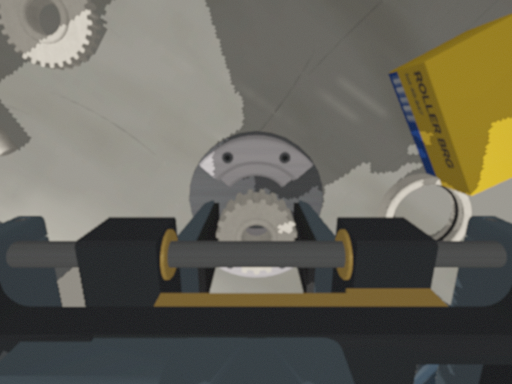

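The view shows the nest centred at col ~256 and the gear at ~257, well aligned. I descend.

Emit:
{"name": "send_rows", "arguments": {
  "targets": [
    [[0,0,0,-0.0065,-0.002,-0.06,1],[0,0,0,0,0,-0.06,1],[0,0,0,0,0,-0.05,1],[0,0,0,0,0,0,1]]
  ]
}}

```text
time_s: 11.4
ee_pos: [448.2, -341.1, 31.7]
ee_rot: [-179.8, 0.1, 34.0]
force: [-0.2, -0.0, -0.9]
gripper_width: 47.1
gripper_force: 35.0
```

Emit:
{"name": "send_rows", "arguments": {
  "targets": [
    [[0,0,0,0,0,-0.03,1],[0,0,0,0,0,-0.03,1],[0,0,0,0,0,-0.03,1],[0,0,0,0,0,0,1]]
  ]
}}

```text
time_s: 11.8
ee_pos: [449.0, -341.7, 15.1]
ee_rot: [-179.9, 0.0, 34.0]
force: [-0.6, 0.2, -1.4]
gripper_width: 47.1
gripper_force: 35.0
```

Emit:
{"name": "send_rows", "arguments": {
  "targets": [
    [[0,0,0,0,0,-0.016,1],[0,0,0,0,0,0,1],[0,0,0,0,0,0,1]]
  ]
}}

```text
time_s: 12.1
ee_pos: [449.6, -342.2, 12.9]
ee_rot: [180.0, -0.0, 34.0]
force: [0.7, 0.2, -2.0]
gripper_width: 47.2
gripper_force: 35.0
```

Emit:
{"name": "send_rows", "arguments": {
  "targets": [
    [[0,0,0,0,0,-0.007,1],[0,0,0,0,0,0,1],[0,0,0,0,0,0,-1],[0,0,0,0,0,0,-1],[0,0,0,0,0,0,-1],[0,0,0,0,0,0,-1]]
  ]
}}

```text
time_s: 12.7
ee_pos: [449.6, -342.1, 11.4]
ee_rot: [180.0, -0.0, 34.0]
force: [1.0, 0.5, -0.1]
gripper_width: 75.9
gripper_force: 0.0
```

Emit:
{"name": "send_rows", "arguments": {
  "targets": [
    [[0,0,0,0,0,0.1,-1],[0,0,0,0,0,0.2,-1],[0,0,0,-0.05,-0.03,0.2,-1],[0,0,0,-0.1,-0.06,0.05,-1],[0,0,0,-0.1,-0.06,0.05,-1],[0,0,0,0,0,0,-1],[0,0,0,0,0,0,-1]]
  ]
}}

```text
time_s: 13.4
ee_pos: [399.5, -372.1, 131.4]
ee_rot: [180.0, -0.0, 34.0]
force: [-0.2, 0.5, 0.1]
gripper_width: 91.1
gripper_force: 0.0
```

Run:
```python
from h import *
st,c,im,d,P=look("nest2"); print(st["ee_pos"].round(2),st["ee_rot"].round(2))
meas(P,st,450,-341,38,45,62)
z=P[...,2]; m=(np.hypot(P[...,0]-450,P[...,1]+341)<22)&(z>15); q=P[m]; print(np.percentile(q[:,2],[5,50,95]))
g=P[(z>26)&(z<34)&(np.hypot(P[...,0]-450,P[...,1]+341)<26.5)]; print("gear",enc(g[:,:2]))
A=np.c_[g[:,:2]-g[:,:2].mean(0),np.ones(len(g))]; print("plane",np.linalg.lstsq(A,g[:,2],rcond=None)[0])
```

```text
[ 399.52 -372.11  131.37] [ 1.7998e+02 -3.0000e-02  3.3960e+01]
3450 z 40.5 r 55.0 ctr [ 450.5 -341.9]
[28.35674338 29.78942668 31.87343225]
gear [ 450.6 -340.6   25.8]
plane [-1.96740800e-03 -5.95146882e-04  2.98691577e+01]
```

View pics/nest2.png

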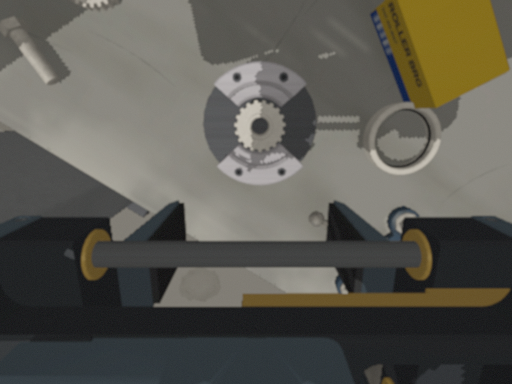

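The small gear sits at (260,125) in the image, level with its solid top at z ≈ 30 mm, so it is seated. Next is the large gear.

Emit:
{"name": "send_rows", "arguments": {
  "targets": [
    [[0,0,0,0.067,0.196,0,-1],[0,0,0,0.067,0.196,0,-1],[0,0,0,0.067,0.196,0,-1],[0,0,0,0.067,0.196,0,-1],[0,0,0,0.067,0.196,-0.1,-1],[0,0,0,0.067,0.196,-0.1,-1],[0,0,0,0,0,-0.2,-1],[0,0,0,0,0,0,-1],[0,0,0,0,0,0,-1],[0,0,0,0,0,0,-1]]
  ]
}}

```text
time_s: 14.45
ee_pos: [481.0, -137.6, 52.6]
ee_rot: [179.9, -0.1, 34.0]
force: [-0.4, -0.6, 0.3]
gripper_width: 90.9
gripper_force: 0.0
```

Run:
```python
from h import *
st,c,im,d,P=look("lg1"); print(st["ee_pos"].round(2),st["ee_rot"].round(2))
meas(P,st,480,-137,9,18,45)
```

```text
[ 481.02 -137.61   52.58] [ 1.7989e+02 -8.0000e-02  3.3980e+01]
4268 z 11.7 r 34.3 ctr [ 480.4 -137.2]
```

Emit:
{"name": "send_rows", "arguments": {
  "targets": [
    [[0,0,0,-0.003,0.002,-0.12,-1],[0,0,0,0,0,-0.09,-1],[0,0,0,0,0,-0.035,-1],[0,0,0,0,0,0,-1],[0,0,0,0,0,0,-1],[0,0,0,0,0,0,-1]]
  ]
}}

```text
time_s: 15.1
ee_pos: [480.2, -136.9, 3.5]
ee_rot: [179.9, -0.1, 34.0]
force: [0.1, -0.2, -0.1]
gripper_width: 91.0
gripper_force: 0.0
```

Emit:
{"name": "send_rows", "arguments": {
  "targets": [
    [[0,0,0,0,0,0,1],[0,0,0,0,0,0,1],[0,0,0,0,0,0,1],[0,0,0,0,0,0,1],[0,0,0,0,0,0,1],[0,0,0,0,0,0.1,1],[0,0,0,0,0,0.2,1],[0,0,0,-0.03,-0.2,0.15,1],[0,0,0,-0.03,-0.2,0,1],[0,0,0,-0.03,-0.2,0,1],[0,0,0,-0.03,-0.2,0,1],[0,0,0,-0.029,-0.22,0,1]]
  ]
}}

```text
time_s: 16.3
ee_pos: [448.6, -340.9, 91.6]
ee_rot: [-179.9, 0.0, 34.0]
force: [0.2, -1.1, -1.5]
gripper_width: 66.9
gripper_force: 35.0
```

Emit:
{"name": "send_rows", "arguments": {
  "targets": [
    [[0,0,0,0,0,0,1],[0,0,0,0,0,0,1],[0,0,0,0,0,0,1],[0,0,0,0,0,0,1]]
  ]
}}

```text
time_s: 16.7
ee_pos: [449.5, -338.8, 91.9]
ee_rot: [-179.9, 0.0, 34.1]
force: [-0.3, 0.4, -2.4]
gripper_width: 66.8
gripper_force: 35.0
```

Emit:
{"name": "send_rows", "arguments": {
  "targets": [
    [[0,0,0,0.005,-0.0145,-0.1,1],[0,0,0,0,0,-0.085,1],[0,0,0,0,0,0,1],[0,0,0,0,0,0,1],[0,0,0,0,0,0,1]]
  ]
}}

```text
time_s: 17.2
ee_pos: [451.3, -343.1, 56.2]
ee_rot: [179.9, -0.0, 34.1]
force: [-1.1, -0.5, -1.7]
gripper_width: 67.0
gripper_force: 35.0
```

Run:
```python
from h import *
st,c,im,d,P=look("n5"); print(st["ee_pos"].round(2),st["ee_rot"].round(2))
meas(P,st,450,-341,38,44,62); meas(P,st,450,-341,58,72,40); meas(P,st,450,-341,4,11,62)
```

```text
[ 451.35 -343.11   56.17] [ 1.799e+02 -3.000e-02  3.407e+01]
3842 z 40.5 r 55.1 ctr [ 450.6 -341.7]
5448 z 65.1 r 38.5 ctr [ 453.9 -339.4]
2292 z 7.5 r 57.6 ctr [ 452.5 -340.4]
```

View pics/n5.png

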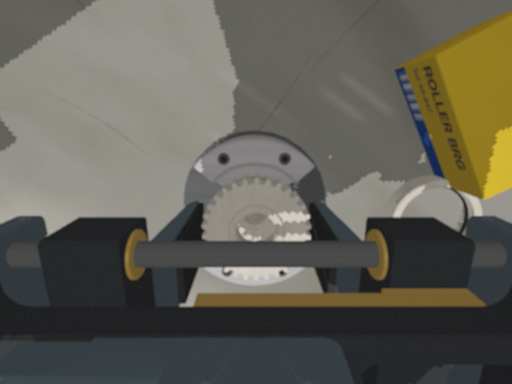

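The gear is centred between the pads at (257,228) with the nest right below. I make the small correction and lower.

Emit:
{"name": "send_rows", "arguments": {
  "targets": [
    [[0,0,0,-0.004,0.007,0,1],[0,0,0,0,0,-0.03,1],[0,0,0,0,0,0,1],[0,0,0,0,0,0,1],[0,0,0,0,0,0,1]]
  ]
}}

```text
time_s: 17.75
ee_pos: [449.8, -341.8, 49.1]
ee_rot: [180.0, 0.0, 34.0]
force: [0.2, 0.1, -2.0]
gripper_width: 67.1
gripper_force: 35.0
```

Emit:
{"name": "send_rows", "arguments": {
  "targets": [
    [[0,0,0,0.003,0,-0.025,1],[0,0,0,0,0,-0.02,1],[0,0,0,0,0,-0.015,1],[0,0,0,0,0,0,1],[0,0,0,0,0,0,1]]
  ]
}}

```text
time_s: 18.25
ee_pos: [450.3, -341.7, 37.0]
ee_rot: [-180.0, 0.0, 34.0]
force: [1.5, 1.2, -1.7]
gripper_width: 66.5
gripper_force: 35.0
```

Emit:
{"name": "send_rows", "arguments": {
  "targets": [
    [[0,0,0,0,0,-0.005,1],[0,0,0,0,0,0,1],[0,0,0,0,0,0,-1],[0,0,0,0,0,0,-1],[0,0,0,0,0,0,-1],[0,0,0,0,0,0,-1],[0,0,0,0,0,0.1,-1],[0,0,0,0,0,0.2,-1],[0,0,0,-0.15,0.05,0.1,-1],[0,0,0,-0.1,0.15,0,-1],[0,0,0,0,0,0,-1],[0,0,0,0,0,0,-1]]
  ]
}}

```text
time_s: 19.45
ee_pos: [400.3, -301.6, 116.6]
ee_rot: [179.9, -0.0, 34.1]
force: [-0.0, 0.5, -0.1]
gripper_width: 91.2
gripper_force: 0.0
```

Run:
```python
from h import *
st,c,im,d,P=look("nest3"); print(st["ee_pos"].round(2),st["ee_rot"].round(2))
z=P[...,2]
g=P[(z>40)&(z<55)&(np.hypot(P[...,0]-450,P[...,1]+341)<30)]; print("gear",len(g),np.percentile(g[:,2],[5,50,95]))
m,ct=meas(P,st,450.5,-341.7,42.5,55,45)
g=g[(np.hypot(g[:,0]-450,g[:,1]+341)>12)];A=np.c_[g[:,:2]-g[:,:2].mean(0),np.ones(len(g))]; print("plane",np.linalg.lstsq(A,g[:,2],rcond=None)[0])
```

```text
[ 400.33 -301.55  116.62] [ 1.7993e+02 -2.0000e-02  3.4050e+01]
gear 2997 [42.8780477  44.19858581 46.25389788]
3485 z 44.2 r 44.3 ctr [ 451.4 -339.5]
plane [-5.45150583e-04  7.56593228e-04  4.43357709e+01]
```

View pics/nest3.png

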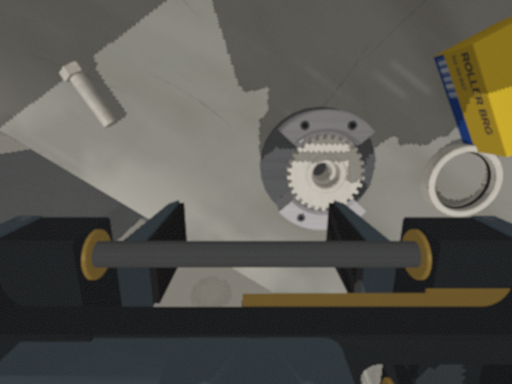

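Large gear solid top at 44.3 mm (= 32.5 + 12), level: seated. Next is the piston.

Emit:
{"name": "send_rows", "arguments": {
  "targets": [
    [[0,0,0,0.087,0.205,0,-1],[0,0,0,0.087,0.205,0,-1],[0,0,0,0.087,0.205,0,-1],[0,0,0,0.087,0.205,0,-1],[0,0,0,0.087,0.205,0,-1],[0,0,0,0.087,0.205,0,-1],[0,0,0,0.087,0.205,0,-1],[0,0,0,0.087,0.205,0,-1],[0,0,0,0.087,0.205,0,-1],[0,0,0,0.087,0.205,0,-1],[0,0,0,0.087,0.205,-0.1,-1],[0,0,0,0.087,0.205,-0.1,-1]]
  ]
}}

```text
time_s: 20.7
ee_pos: [611.4, 192.5, 75.7]
ee_rot: [179.9, -0.1, 34.0]
force: [-0.3, -0.5, 0.6]
gripper_width: 91.0
gripper_force: 0.0
```

Emit:
{"name": "send_rows", "arguments": {
  "targets": [
    [[0,0,0,0,0,-0.1,-1],[0,0,0,0,0,0,-1],[0,0,0,0,0,0,-1],[0,0,0,0,0,0,-1]]
  ]
}}

```text
time_s: 21.1
ee_pos: [610.1, 189.7, 57.2]
ee_rot: [180.0, -0.1, 34.0]
force: [0.2, 0.3, 0.5]
gripper_width: 91.4
gripper_force: 0.0
```

Run:
```python
from h import *
st,c,im,d,P=look("pi1"); print(st["ee_pos"].round(2),st["ee_rot"].round(2))
meas(P,st,610,191,6,13,45)
```

```text
[610.13 189.68  57.2 ] [ 1.7996e+02 -1.0000e-01  3.3960e+01]
2687 z 9.1 r 34.2 ctr [610.4 190.4]
```

Shift (0,+1), down 53.5 mm to z ≈ 3.5, close and lift.

Emit:
{"name": "send_rows", "arguments": {
  "targets": [
    [[0,0,0,0.001,0.005,-0.12,-1],[0,0,0,0,0,-0.09,-1],[0,0,0,0,0,-0.057,-1],[0,0,0,0,0,0,-1],[0,0,0,0,0,0,-1],[0,0,0,0,0,0,1],[0,0,0,0,0,0,1],[0,0,0,0,0,0,1],[0,0,0,0,0,0,1],[0,0,0,0,0,0,1]]
  ]
}}

```text
time_s: 22.15
ee_pos: [609.8, 191.3, 3.4]
ee_rot: [180.0, -0.1, 34.0]
force: [-0.1, -0.4, 2.4]
gripper_width: 66.5
gripper_force: 35.0
```

Emit:
{"name": "send_rows", "arguments": {
  "targets": [
    [[0,0,0,0,0,0.1,1],[0,0,0,0,0,0.2,1],[0,0,0.046,-0.138,-0.1057,0.03,1],[0,0,0.046,-0.138,-0.1057,0,1],[0,0,0.046,-0.138,-0.1057,0,1],[0,0,0.047,-0.138,-0.1057,0,1],[0,0,0,-0.138,-0.1057,0,1],[0,0,0,-0.138,-0.1057,0,1],[0,0,0,0,0,0,1],[0,0,0,0,0,0,1],[0,0,0,0,0,0,1]]
  ]
}}

```text
time_s: 23.25
ee_pos: [445.0, 64.9, 69.0]
ee_rot: [179.9, -0.1, 50.7]
force: [0.2, 0.2, -1.4]
gripper_width: 66.6
gripper_force: 35.0
```

Run:
```python
from h import *
st,c,im,d,P=look("pn1"); print(st["ee_pos"].round(2),st["ee_rot"].round(2))
meas(P,st,444,64.5,3,9,56); meas(P,st,444,64.5,9,14.5,35)
```

```text
[445.01  64.87  68.98] [ 1.7994e+02 -7.0000e-02  5.0680e+01]
4092 z 5.6 r 49.8 ctr [444.8  64.7]
2043 z 11.5 r 30.9 ctr [444.7  64.4]
```

View pics/pn1.png

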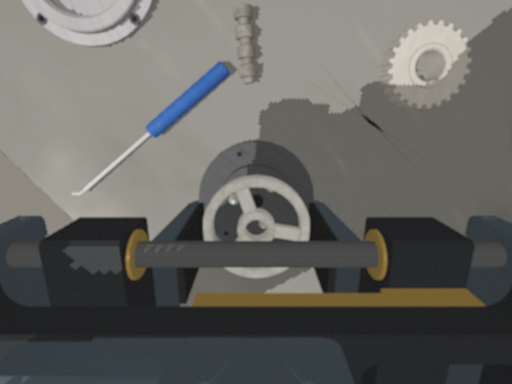

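The piston is centred over the nest; a pin shows in a window at (233,200). I lower it in two steps.

Emit:
{"name": "send_rows", "arguments": {
  "targets": [
    [[0,0,0,-0.001,-0.001,-0.1,1],[0,0,0,0,0,-0.08,1],[0,0,0,0,0,0,1],[0,0,0,0,0,0,1],[0,0,0,0,0,0,1]]
  ]
}}

```text
time_s: 23.8
ee_pos: [444.6, 64.6, 33.4]
ee_rot: [179.9, -0.1, 50.7]
force: [-0.8, -0.3, -1.0]
gripper_width: 66.3
gripper_force: 35.0
```

Emit:
{"name": "send_rows", "arguments": {
  "targets": [
    [[0,0,0,0,0,-0.03,1],[0,0,0,0,0,-0.03,1],[0,0,0,0,0,-0.024,1],[0,0,0,0,0,0,1],[0,0,0,0,0,0,1],[0,0,0,0,0,0,1]]
  ]
}}

```text
time_s: 24.4
ee_pos: [443.5, 64.2, 15.8]
ee_rot: [-180.0, 0.0, 50.7]
force: [1.0, -0.1, -0.9]
gripper_width: 66.5
gripper_force: 35.0
```

Emit:
{"name": "send_rows", "arguments": {
  "targets": [
    [[0,0,0,0,0,-0.002,1],[0,0,0,0,0,0,-1],[0,0,0,0,0,0,-1],[0,0,0,0,0,0,-1],[0,0,0,0,0,0,-1],[0,0,0,0,0,0.1,-1],[0,0,0,0,0,0.2,-1],[0,0,0,-0.1,-0.1,0.15,-1],[0,0,0,-0.12,-0.15,0,-1],[0,0,0,0,0,0,-1],[0,0,0,0,0,0,-1]]
  ]
}}

```text
time_s: 25.5
ee_pos: [399.5, 14.0, 105.8]
ee_rot: [180.0, -0.0, 50.6]
force: [0.4, 1.3, -0.4]
gripper_width: 91.2
gripper_force: 0.0
```

Run:
```python
from h import *
st,c,im,d,P=look("pn2"); print(st["ee_pos"].round(2),st["ee_rot"].round(2))
z=P[...,2]; r=np.hypot(P[...,0]-444.5,P[...,1]-64.5)
g=P[(z>18)&(z<27)&(r>27.5)&(r<36)]; print(len(g),np.percentile(g[:,2],[5,50,95]),enc(g[:,:2]))
A=np.c_[g[:,:2]-g[:,:2].mean(0),np.ones(len(g))]; print("plane",np.linalg.lstsq(A,g[:,2],rcond=None)[0])
```

```text
[399.5   14.01 105.81] [ 1.7996e+02 -5.0000e-02  5.0590e+01]
1500 [19.87119315 21.4568774  22.71095131] [442.7  64.4  34. ]
plane [1.87950371e-03 4.70437698e-04 2.13819492e+01]
```

View pics/pn2.png

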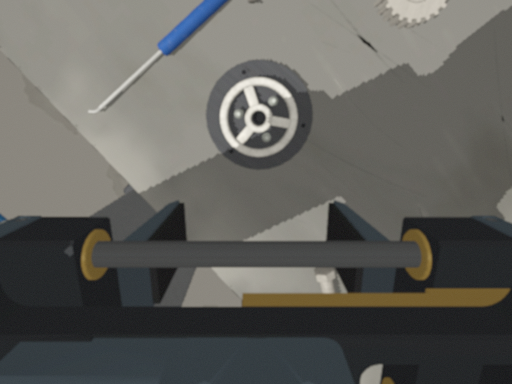

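Rim top is level at about 21.4–22 mm with the three pins standing in the windows: seated. Next is the cup.

Emit:
{"name": "send_rows", "arguments": {
  "targets": [
    [[0,0,0,0.073,0.2127,0,-1],[0,0,0,0.073,0.2127,0,-1],[0,0,0,0.073,0.2127,0,-1],[0,0,0,0.073,0.2127,0,-1],[0,0,0,0.073,0.2127,0,-1],[0,0,0,0.073,0.2127,0,-1],[0,0,0,0.073,0.2127,0,-1],[0,0,0,0.073,0.2127,0,-1],[0,0,0,0.073,0.2127,0,-1],[0,0,0,0.073,0.2127,-0.1,-1],[0,0,0,0,0,0,-1],[0,0,0,0,0,0,-1]]
  ]
}}

```text
time_s: 26.75
ee_pos: [544.5, 440.8, 82.8]
ee_rot: [-180.0, 0.2, 50.8]
force: [-0.6, -0.3, 1.5]
gripper_width: 91.0
gripper_force: 0.0
```

Emit:
{"name": "send_rows", "arguments": {
  "targets": [
    [[0,0,0,0,0,0,-1]]
  ]
}}

```text
time_s: 26.85
ee_pos: [545.1, 439.4, 85.1]
ee_rot: [180.0, 0.1, 50.7]
force: [0.8, 0.4, 0.1]
gripper_width: 90.9
gripper_force: 0.0
```

Run:
```python
from h import *
T=np.load("sg0.npz")["P"]
y=np.radians(50.6); v=np.array([np.sin(y),-np.cos(y)])
for s in (1,-1):
    p=np.array([545.2,439.4])+s*v*52; q=T[np.hypot(T[...,0]-p[0],T[...,1]-p[1])<22]; print(p,len(q),q[:,2].max() if len(q) else "")
st,c,im,d,P=look("cu1"); print(st["ee_pos"].round(2),st["ee_rot"].round(2))
meas(P,st,545,439,27,40,45); meas(P,st,545,439,17,23,45)
```

```text
[585.38214582 406.39401331] 1029 31.79770023884265
[505.01785418 472.40598669] 715 34.69303843781205
[545.14 439.37  85.11] [1.800e+02 7.000e-02 5.069e+01]
1704 z 33.2 r 31.3 ctr [545.7 439.5]
815 z 19.5 r 35.0 ctr [545.8 439.7]
```

View pics/cu1.png

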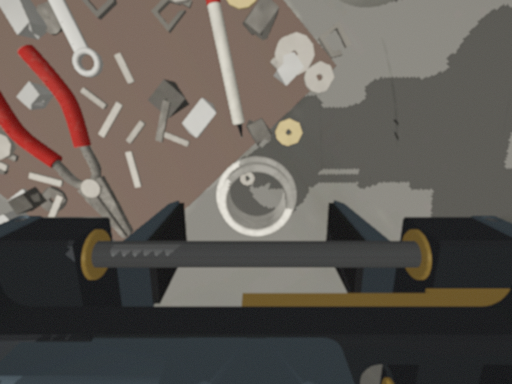

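The cup is at (257,195) between the open fingers, and the pliers are clear at the left. I grasp above the flange (TCP z ≈ 22.5).

Emit:
{"name": "send_rows", "arguments": {
  "targets": [
    [[0,0,0,0.003,0.001,-0.15,-1],[0,0,0,0,0,-0.1,-1],[0,0,0,0,0,-0.061,-1],[0,0,0,0,0,0,-1],[0,0,0,0,0,0,-1],[0,0,0,0,0,0,-1]]
  ]
}}

```text
time_s: 27.5
ee_pos: [547.1, 440.3, 25.1]
ee_rot: [180.0, -0.2, 50.7]
force: [0.8, -0.4, -0.1]
gripper_width: 90.9
gripper_force: 0.0
```

Emit:
{"name": "send_rows", "arguments": {
  "targets": [
    [[0,0,0,-0.004,-0.002,-0.008,-1],[0,0,0,0,0,0,-1],[0,0,0,0,0,0,1],[0,0,0,0,0,0,1],[0,0,0,0,0,0,1],[0,0,0,0,0,0,1],[0,0,0,0,0,0,1],[0,0,0,0,0,0,1]]
  ]
}}

```text
time_s: 28.3
ee_pos: [545.4, 439.4, 21.7]
ee_rot: [180.0, 0.0, 50.7]
force: [0.8, 0.3, -0.7]
gripper_width: 60.4
gripper_force: 35.0
```

Emit:
{"name": "send_rows", "arguments": {
  "targets": [
    [[0,0,0,0,0,0.1,1],[0,0,0,0,0,0.2,1],[0,0,0,-0.109,-0.2,0,1],[0,0,0,-0.109,-0.2,0,1],[0,0,0,-0.109,-0.2,0,1],[0,0,0,-0.109,-0.2,0,1],[0,0,0,0,0,0,1],[0,0,0,0,0,0,1],[0,0,0,0,0,0,1],[0,0,0,0,0,0,1]]
  ]
}}

```text
time_s: 29.3
ee_pos: [459.2, 280.6, 81.8]
ee_rot: [180.0, -0.1, 50.7]
force: [0.1, 0.6, -2.0]
gripper_width: 60.6
gripper_force: 35.0
```

Run:
```python
from h import *
st,c,im,d,P=look("co1"); print(st["ee_pos"].round(2),st["ee_rot"].round(2))
meas(P,st,458,278,11,18,55); meas(P,st,458,278,1,7,60)
Q=np.load("sg0.npz")["P"]; meas(Q,{"ee_rot":[0,0,34.1]},458,278,11,16,50)
```

```text
[459.16 280.63  81.8 ] [ 1.7998e+02 -7.0000e-02  5.0720e+01]
2212 z 13.3 r 44.3 ctr [459.  277.2]
3635 z 4.1 r 57.3 ctr [467.6 289.9]
1212 z 13.4 r 44.8 ctr [458.3 277.3]
```

View pics/co1.png

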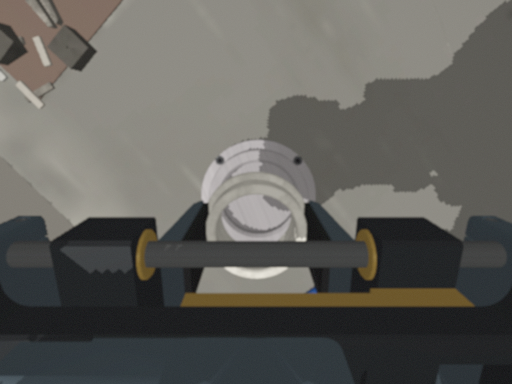

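Emit:
{"name": "send_rows", "arguments": {
  "targets": [
    [[0,0,0,-0.002,-0.016,-0.1,1],[0,0,0,0,0,-0.1,1],[0,0,0,0,0,0,1],[0,0,0,0,0,0,1],[0,0,0,0,0,0,1]]
  ]
}}

```text
time_s: 29.85
ee_pos: [458.7, 277.0, 42.6]
ee_rot: [180.0, -0.1, 50.7]
force: [0.2, 0.3, -2.2]
gripper_width: 60.3
gripper_force: 35.0
```

Emit:
{"name": "send_rows", "arguments": {
  "targets": [
    [[0,0,0,0,0.002,-0.035,1],[0,0,0,0,0,-0.03,1],[0,0,0,0,0,-0.017,1],[0,0,0,0,0,0,1],[0,0,0,0,0,0,1],[0,0,0,0,0,0,1]]
  ]
}}

```text
time_s: 30.45
ee_pos: [457.6, 276.6, 25.7]
ee_rot: [-180.0, 0.0, 50.7]
force: [-2.0, -0.9, 5.3]
gripper_width: 60.3
gripper_force: 35.0
```

Emit:
{"name": "send_rows", "arguments": {
  "targets": [
    [[0,0,0,0,0,0,-1],[0,0,0,0,0,0,-1],[0,0,0,0,0,0,-1],[0,0,0,0,0,0,-1],[0,0,0,0,0,0.1,-1],[0,0,0,0,0,0.2,-1],[0,0,0,-0.1,-0.1,0.15,-1],[0,0,0,-0.12,-0.15,0,-1],[0,0,0,0,0,0,-1],[0,0,0,0,0,0,-1]]
  ]
}}

```text
time_s: 31.45
ee_pos: [413.7, 226.4, 115.6]
ee_rot: [180.0, -0.1, 50.6]
force: [-0.2, 0.2, -0.6]
gripper_width: 91.3
gripper_force: 0.0
```

Run:
```python
from h import *
st,c,im,d,P=look("co2"); print(st["ee_pos"].round(2),st["ee_rot"].round(2),st["gripper_width"])
z=P[...,2]; r=np.hypot(P[...,0]-458.5,P[...,1]-277.3)
m,ct=meas(P,st,458.5,277.3,34,42,40); g=P[m]
A=np.c_[g[:,:2]-g[:,:2].mean(0),np.ones(len(g))]; print("rim plane",np.linalg.lstsq(A,g[:,2],rcond=None)[0])
m,ct=meas(P,st,458.5,277.3,20,27,40)
T,d=optics.grab_frame("top"); P2=cloud(cam("top"),d); save("topF",T)
```

```text
[413.71 226.41 115.61] [ 1.7998e+02 -6.0000e-02  5.0640e+01] 91.26031856778023
1522 z 37.4 r 31.0 ctr [457.6 276.8]
rim plane [4.22013565e-04 9.38244837e-04 3.73472725e+01]
741 z 23.4 r 35.0 ctr [457.6 276.7]
```

View pics/co2.png

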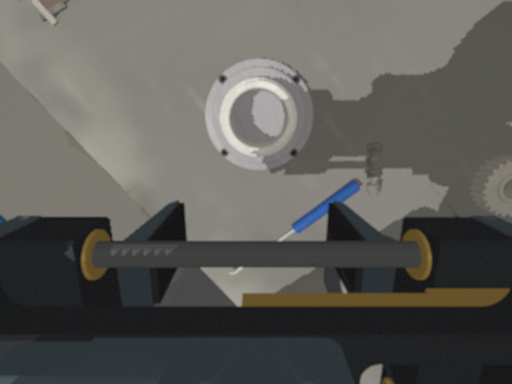

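The cup is seated and level: its rim rose 4.2 mm from the bench value, which matches the 4 mm floor. I hand in.

```bash
python3 -c "
from workcell import env
print(env.job_done())"
```

```text
the job is handed in; nothing more can be done
None
```

The three nests are loaded and the job is handed in at about 31.5 s. The small gear went in first with the large gear above it, the piston is on its pins, and the cup is in the collar. All four measured level and fully down after release, and the middle gear was not touched; the judging result was not shown.

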